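Set a glass vial against the stop of the inspection microscope

TASK

Take the long open glass vial out of the white rack and lay it in the free front part of the V-groove of the inspection microscope, base towards the end stop. Then push it gently along the groove, in under the ring light, until its base touches the end stop, and leave it lying there. Do not bump the microscope's head, and leave the other glassware and tools where they are.

Things in the scene. Friction and masses are not known exactly. Their poses are not given: they have to be found in the camera images.
- vial: the long clear-glass vial, 112 mm long, about 50 g, lying on its side in one of the rack's three slots (which one varies). Straight body 28 mm in diameter over the 88 mm next to its flat base, then a shoulder and an open screw neck 23 mm in diameter. Origin on its axis at half length; x axis along its axis from mouth to base (it may be rolled about x)
- vial_base (a point): centre of the vial's flat base, 56 mm from the vial's origin along its +x
- vial_mouth (a point): centre of the vial's mouth rim (23 mm in diameter), 56 mm from the vial's origin along its -x; the end to push on
- rack: fixed white rack, 198 mm (its y) by 90 mm (its x). Three vials lie in it along its x, bases to +x, axes 36 mm above the table, at y = -62, 0 and 62 mm. Two comb rails at x = -30 and 30 mm, 10 mm thick, 38 mm high, hold them; the 50 mm between the rails are free, down to a 6 mm floor plate. Origin on the table under its centre
- stand: fixed inspection microscope: base plate 355 x 150 mm, 22 mm high; on it a steel V-block 48 mm wide, 52 mm high over the table, with a 120 degree groove (21 mm wide, 6 mm deep) along the stand's x at y = 0, from its open end at x = -230 mm to the stop at x = 0. Column behind the stop, at x = 66 mm. +x: the way a vial is pushed; z up; origin on the table under the stop's face
- stop_face (a point): middle of the end stop's flat face (steel plate 36 mm wide, up to 72 mm above the table), on the axis line of a 28 mm vial lying in the groove, 62 mm above the table, 10 mm above the V-block's top; axes as the stand's
- stop: the end stop, a fixed 10 mm thick steel plate across the far end of the groove; origin and axes as the stand's. The vial is glass: touch the stop with a few newtons, not hard
- groove_mouth (a point): point on the same line over the open end of the V-block, 230 mm in front of the stop's face; axes as the stand's
- head: the microscope's head, fixed on the column; origin and axes as the stand's. Arm 40 mm wide, 178 to 228 mm above the table, reaching from the column forward over the groove to an upright tube at stand x = -92 mm: 40 mm in diameter up to 182 mm above the table, 58 mm above that. A ring light is round its lower end. Not to be bumped
- ring_light (a point): centre of the ring light's underside, 107 mm above the table, at stand x = -92 mm; the ring is 70 mm in diameter and 19 mm thick. A vial that is home has its mouth 20 mm from this centre, under the ring's open-end side: an upright tool cannot reach it there, one leaning back 30 to 45 degrees towards the open end can
- short_vial: open vial as the long one but 82 mm long, in another slot of the rack; bystander. Origin on its axis at half length
- capped_vial: vial 91 mm long with a black screw cap, in another slot of the rack; bystander. Origin on its axis, 44 mm from its base
- upright_vial: vial like the long one, 112 mm high, 28 mm in diameter, but standing on the bench between the robot and the rack; bystander. Origin under its base
- jar: glass jar with a yellow lid, 60 mm in diameter, 89 mm high; bystander. Origin under its base
- dropper_bottle: amber dropper bottle, 40 mm in diameter, 111 mm high; bystander. Origin under its base
- ribbed_bottle: ribbed clear bottle, 48 mm in diameter, 100 mm high; bystander. Origin under its base
- tall_bottle: green glass bottle, 48 mm in diameter, 150 mm high; bystander. Origin under its base
- loupe: black stand loupe, 42 mm in diameter, 34 mm high, between the stand's open end and the rack, beyond them; bystander. Origin under its base
- caliper: digital caliper lying flat, 210 mm long, 12 mm high, near the robot's foot; bystander. Origin under the middle of its beam

How it is judged:
On the way:
1. the vial lies along the V-groove, base towards the stop and still at least 30 mm short of it (y of vial_base in the frame of stop_face between -0.003 and 0.003 m and z of vial_base in the frame of stop_face between -0.003 and 0.003 m and y of vial_mouth in the frame of stop_face between -0.003 and 0.003 m and z of vial_mouth in the frame of stop_face between -0.003 and 0.003 m and x of vial_base in the frame of stop_face below -0.03 m and contact force between vial and stand above 0.1 N), for 0.2 s.
At the end, for the whole second after the job is handed in: The vial lies at rest in the V-groove (axis within 3 mm of the groove's line at both ends, sideways and in height), base towards the stop and within 2 mm of the stop's face (y of vial_base in the frame of stop_face between -0.003 and 0.003 m and z of vial_base in the frame of stop_face between -0.003 and 0.003 m and y of vial_mouth in the frame of stop_face between -0.003 and 0.003 m and z of vial_mouth in the frame of stop_face between -0.003 and 0.003 m and x of vial_base in the frame of stop_face between -0.002 and 0.003 m and linear speed of vial below 0.01 m/s); the robot touches nothing.
It fails at once if the microscope's head is bumped (over 2 N) (contact force between anything else and head above 2 N).
It fails at once if the vial is pressed hard against the end stop (over 25 N) or dropped or rammed into the V-block (over 60 N) (contact force between vial and stop above 25 N or contact force between vial and stand above 60 N).
It fails at once if the short or the capped vial is moved by more than 15 mm (distance of any of short_vial, capped_vial from where it was at the start of the episode above 0.015 m).
It fails at once if another bottle, jar or tool on the bench is moved by more than 15 mm (distance of any of upright_vial, jar, dropper_bottle, ribbed_bottle, tall_bottle, loupe, caliper from where it was at the start of the episode above 0.015 m).
It also fails if it takes over 51 s, if anything falls off the work surface, if the arm or the gripper's body presses on something with over 40 N, if the wrist force passes 120 N, or if a joint passes its speed limit or range.

ROBOT

A 6-joint arm with a two-finger parallel gripper is mounted at the origin on the work surface. World frame = base frame: x ahead of the robot, y to its left, z up, the work surface at z = 0. Lengths are in m, angles in rad, forces in N, time in s.
With the tool pointing down it reaches from about 0.4 to 0.925 m from the base axis. Payload 12.5 kg.
Tool frame: the origin (TCP) lies at the very end of the fingers, on their centre line; the grasp point (between the pads) lies 19 mm behind it; x points along the fingers, y is the direction in which the jaws open and shut, and the axes are right-handed (so a half turn about x gives the same grasp; the last joint's range is limited). The gripper opens to 95 mm and grips with 3 to 60 N. Pads are 20 mm wide; open, the fingers measure 119 mm over their backs; the gripper's body (75 mm by 180 mm) begins 59 mm behind the grasp point.
Start: joints at [1.067, 0.491, 1.559, -0, 1.092, -0.106], TCP at [0.242, 0.576, 0.215] pointing down, gripper open.
Joint ranges: [-3.1, 3.1], [-0.84, 2.19], [0.05, 2.79], [-1.13, 4.28], [0.06, 2.93], [-2.69, 2.69]. Speed limits (rad/s): [2.22, 2.22, 2.79, 3.14, 3.14, 3.14].

INTERFACE

Orientations are given as a rotation vector (axis times angle).
In Python, from rig import r, imaging gives the robot as it stands.
- The arm moves only by the tool arm_command, never from a script. Its argument "series" is a list that holds one entry, the list of rows, each a list of 7 numbers: the shift along the tool's x, y, z in mm, then the turn, a rotation vector about the tool's x, y, z in rad, then the finger opening in mm, from 0 to 95.1. In form: [[[tx, ty, tz, wx, wy, wz, fingers], ...]]. A call has 1 to 20 rows; each row shifts and turns the commanded pose from where the row before left it, along the tool's axes as they then stand; what a row does not reach is not made up. A row lasts 1/10 s, in which the tool goes at most 50 mm and 8.59 degrees, less where a joint would pass 70% of its speed; a pose out of reach is approached as far as the arm can. A call with a gripper value outside its range is refused whole. The fingers move at their own pace and stop on an object; "force" is the grip in N (left out, the last holds). Time passes only in rows, so rows that do not move let the fingers close. It gives the time, the measured TCP pose, the force and the opening at its end, in the units of the state.
- r.get_obs(): the state, without advancing time (a new reading comes with each control period).
- imaging.get_image(name): name is "side" or "top"; returns a dict with "color" (384x512x3 uint8, red, green, blue), "range_z" (384x512 float32, m along the optical axis (not along the pixel's ray), 0 where there is no reading), "fx", "fy", "cx", "cy" (pixels), "dist_coeffs" ([k1, k2, p1, p2, k3] as OpenCV has them; the pictures are not rectified), "camera_from_world" (4x4, takes a point from world to camera coordinates). Camera axes: x right, y up, looking along -z (the intrinsics and any distortion apply to the point x, -y, -z); pixel columns grow to the right and rows downward; lengths in m; the calibration is good to about 2 mm. A picture is of the moment at which its call begins.
- r.hand_in(): hands the job in, once; it reports no verdict.
The state is a dict: "clock": time; "joint_positions": joint angles; "joint_vel": joint speeds; "joint_efforts": joint torques, N m; "tool_pos": TCP position; "tcp_rot": TCP orientation; "contact_force": force on the tool from outside, world axes, zero at the start; "moment": the same for the moment, N m; "opening": finger opening in m.
Only numpy, scipy, OpenCV 4.12 (cv2) and the standard library are available. Lean on these libraries where they do the work, as an engineer would, in place of code of your own. Each camera call takes 0.05 s, during which the arm holds its last target.

## Working session

There is one attempt and no reset: what is moved stays moved. The work goes in short steps, Python scripts to look and compute and a tool call to move; the robot and the scene stay as the last step left them, time stands still between calls to the robot, and variables do not carry over. Pictures are saved under pics/ and viewed, and the job is handed in when it is done.

Besides the shell and the picture viewer there is one more tool, called after "Emit:" as name(argument=value, ...), one argument or row to a line, values as JSON. arm_command: Moves the arm, as the interface text tells. Its arguments: {"type":"object","properties":{"series":{"type":"array","items":{"type":"array","items":{"type":"array","items":{"type":"number"}}}},"force":{"type":"number"}},"required":["series"]}

```bash
ls; mkdir -p pics
python3 - <<'E'
from rig import r, imaging
import cv2,numpy as np
o=r.get_obs();print({k:np.round(v,3) for k,v in o.items()})
for n in("side","top"):
    d=imaging.get_image(n);cv2.imwrite(f"pics/{n}0.png",d["color"][:,:,::-1]);np.savez(f"{n}0.npz",**d)
    print(n,d["fx"],d["fy"],d["cx"],d["cy"],d["dist_coeffs"]);print(np.round(d["camera_from_world"],4))
E
```

```text
pics
{'clock': np.float64(0.0), 'joint_positions': array([ 1.067,  0.492,  1.559, -0.   ,  1.092, -0.106]), 'joint_vel': array([-0.002,  0.   ,  0.001, -0.001,  0.001,  0.001]), 'joint_efforts': array([-2.0000e-03, -6.1262e+01, -2.5818e+01,  6.9000e-02,  4.8000e-02,
       -0.0000e+00]), 'tool_pos': array([0.242, 0.576, 0.214]), 'tcp_rot': array([ 0.311,  1.549, -0.313]), 'contact_force': array([-0.85 , -0.624,  0.093]), 'moment': array([-0.039,  0.018, -0.026]), 'opening': np.float64(0.095)}
side 435.6507911713472 435.6507911713472 257.7719778324424 188.1948598874311 [0.02999456 0.         0.         0.         0.        ]
[[-0.8037  0.5949  0.012   0.4432]
 [-0.3337 -0.4673  0.8187  0.0852]
 [ 0.4926  0.654   0.5741 -1.6261]
 [ 0.      0.      0.      1.    ]]
top 368.36914725921014 368.36914725921014 254.53823171201321 188.79583789098726 [-0.04128888  0.          0.          0.          0.        ]
[[-0.0117 -0.9999 -0.0039 -0.0153]
 [ 0.9915 -0.0121  0.1296 -0.5613]
 [-0.1297 -0.0024  0.9916 -0.9576]
 [ 0.      0.      0.      1.    ]]
```

View pics/side0.png

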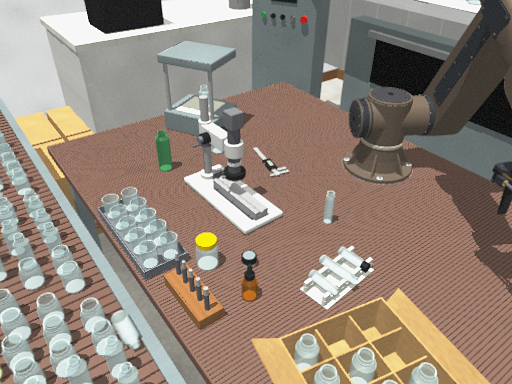

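View pics/top0.png

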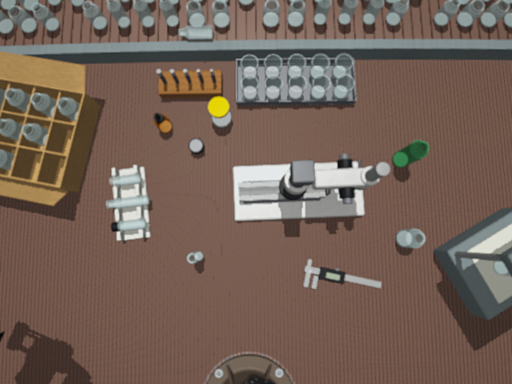

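```bash
cat > h.py <<'E'
import numpy as np,cv2
def K(d): return np.array([[d["fx"],0,d["cx"]],[0,d["fy"],d["cy"]],[0,0,1.]])
F=np.diag([1,-1,-1.])
def ray(d,uv):
    p=cv2.undistortPoints(np.float64(uv).reshape(-1,1,2),K(d),d["dist_coeffs"]).reshape(-1,2)
    T=d["camera_from_world"];R,t=T[:3,:3],T[:3,3]
    v=np.c_[p[:,0],-p[:,1],-np.ones(len(p))]@R
    return -R.T@t,v
def plane(d,uv,z):
    c,v=ray(d,uv);return c+v*((z-c[2])/v[:,2])[:,None]
def proj(d,P):
    T=d["camera_from_world"];P=np.float64(P).reshape(-1,3)
    q=(P@T[:3,:3].T+T[:3,3])@F
    return cv2.projectPoints(q,np.zeros(3),np.zeros(3),K(d),d["dist_coeffs"])[0].reshape(-1,2)
def cloud(d):
    z=d["range_z"];v,u=np.mgrid[:z.shape[0],:z.shape[1]]
    c,r=ray(d,np.stack([u,v],-1).reshape(-1,2)); # r has camera depth 1
    return (c+r*z.reshape(-1,1)).reshape(*z.shape,3)
def crop(d,u0,u1,v0,v1,s,fn):
    im=d["color"][v0:v1,u0:u1,::-1];cv2.imwrite(fn,cv2.resize(im,None,fx=s,fy=s,interpolation=cv2.INTER_NEAREST))
E
python3 - <<'E'
from h import *
s=dict(np.load("side0.npz"));t=dict(np.load("top0.npz"))
crop(t,100,160,155,250,6,"pics/rt.png");crop(t,220,380,145,230,5,"pics/st.png")
crop(s,295,380,240,310,7,"pics/rs.png");crop(s,170,290,95,235,4,"pics/ss.png")
E
```

```text
(no output)
```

View pics/rt.png

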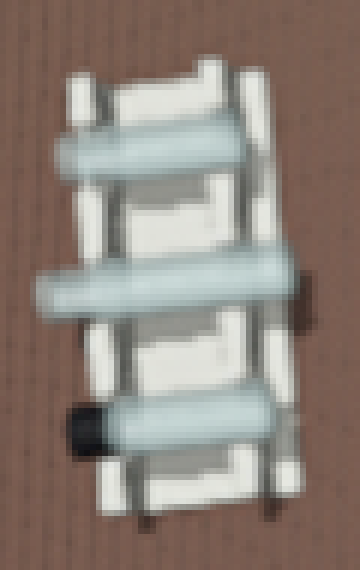

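View pics/st.png

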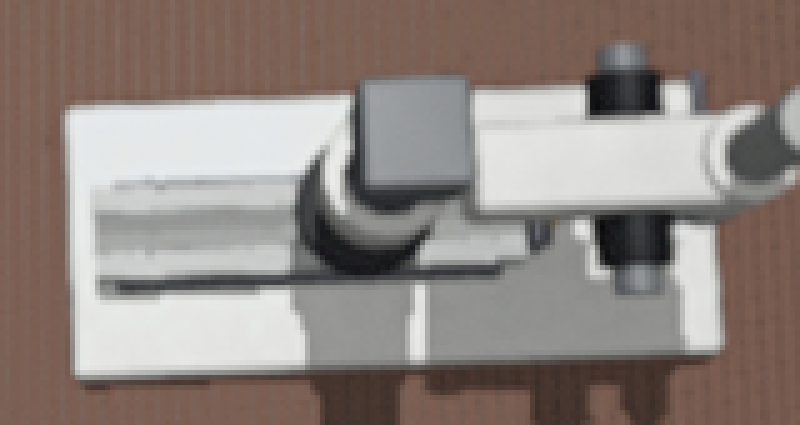

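View pics/rs.png

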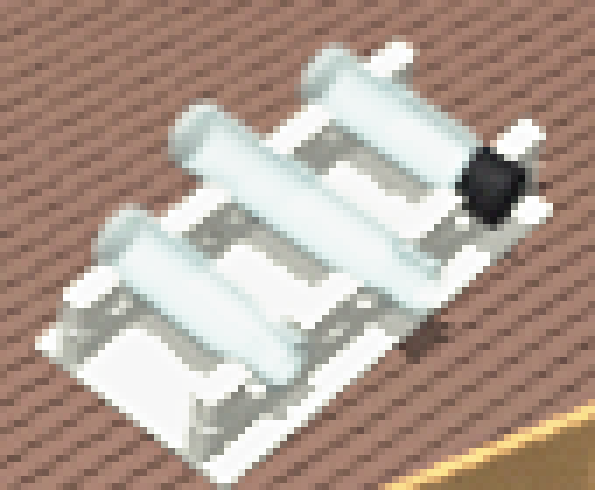

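View pics/ss.png

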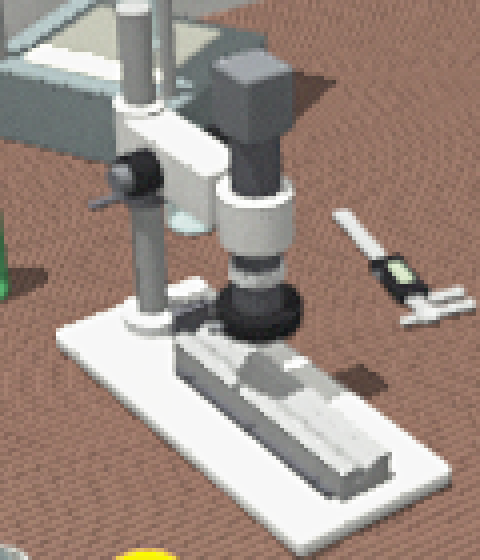

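Run:
```python
from h import *
s=dict(np.load("side0.npz"));t=dict(np.load("top0.npz"))
for n,d in(("top",t),("side",s)):
    C=cloud(d);X,Y,Z=C[...,0],C[...,1],C[...,2];ok=d["range_z"]>0
    sat=d["color"].max(-1).astype(int)-d["color"].min(-1)
    m=ok&(X>.35)&(X<.8)&(Y>-.4)&(Y<.1)
    print(n,"table z",np.median(Z[m&(np.abs(Z)<.01)]))
    for nm,a,b in(("plate",.017,.027),("vtop",.048,.058)):
        k=(m&(Z>a)&(Z<b)&(sat<25)).astype(np.uint8)
        _,l,st,_=cv2.connectedComponentsWithStats(k);i=1+st[1:,4].argmax()
        P=C[l==i];r=cv2.minAreaRect(np.float32(P[:,:2]));print(nm,len(P),np.round(np.median(P[:,2]),4),np.round(r[0],4),np.round(r[1],4),r[2],"\n",np.round(cv2.boxPoints(r),4).tolist())
    m=ok&(X>.3)&(X<.7)&(Y>.2)&(Y<.5)
    for nm,a,b in(("rackplate",.003,.010),("railtop",.034,.042),("vials",.042,.055),("any",.003,.06)):
        k=(m&(Z>a)&(Z<b)&(sat<60)).astype(np.uint8)
        P=C[k>0]
        if len(P)<4: print(nm,len(P));continue
        r=cv2.minAreaRect(np.float32(P[:,:2]));print(nm,len(P),np.round(r[0],4),np.round(r[1],4),r[2])
# raw edges in top crop (pixel -> world)
pts=np.array([[100+36/6,155+294/6],[100+297/6,155+268/6]])-.5
print(plane(t,pts,.036))
C=cloud(t); print("Z along vial",np.round(C[201:206,106:150:3,2],3))
```

```text
top table z -0.00021071400154770714
plate 3189 0.0216 [ 0.5584 -0.1413] [0.1497 0.3551] 1.6560454368591309 
 [[0.47850000858306885, 0.0340999998152256], [0.4887999892234802, -0.32089999318122864], [0.6384000182151794, -0.3165999948978424], [0.6280999779701233, 0.03840000182390213]]
vtop 609 0.0513 [ 0.5559 -0.0401] [0.0486 0.1233] 1.7873700857162476 
 [[0.529699981212616, 0.020800000056624413], [0.5335999727249146, -0.10249999910593033], [0.582099974155426, -0.10100000351667404], [0.5782999992370605, 0.022299999371170998]]
rackplate 1191 [0.4987 0.3498] [0.2983 0.3971] 89.9702377319336
railtop 586 [0.5512 0.372 ] [0.2623 0.2048] 66.11344146728516
vials 997 [0.5723 0.3733] [0.293  0.1655] 52.09647750854492
any 3335 [0.4997 0.35  ] [0.3996 0.298 ] 0.13464242219924927
side table z -0.0002571364889901173
plate 1570 0.0215 [ 0.5618 -0.1407] [0.1534 0.3566] 2.300874948501587 
 [[0.4779999852180481, 0.03440000116825104], [0.49230000376701355, -0.32190001010894775], [0.6456000208854675, -0.3158000111579895], [0.6312999725341797, 0.04050000011920929]]
vtop 554 0.0512 [ 0.5594 -0.0963] [0.0524
[... 388 characters left out ...]
3018
any 2963 [0.4989 0.3504] [0.2956 0.4005] 89.13079071044922
[[0.52588398 0.3821993  0.036     ]
 [0.53634304 0.26354383 0.036     ]]
Z along vial [[ 0.04   0.045  0.044  0.048  0.047  0.048  0.049  0.049  0.045  0.049
   0.049  0.05   0.047  0.048  0.036]
 [ 0.044  0.046  0.045  0.048  0.053  0.051  0.049  0.048  0.051  0.045
   0.048  0.047  0.049  0.045  0.036]
 [ 0.047  0.046  0.046  0.052  0.048  0.049  0.047  0.051  0.044  0.045
   0.045  0.046  0.044  0.043  0.039]
 [ 0.047  0.046  0.049  0.048  0.049  0.044  0.046  0.047  0.046  0.046
   0.043  0.045  0.043  0.041 -0.001]
 [ 0.049  0.045  0.043  0.047  0.045  0.047  0.047  0.045  0.045  0.045
   0.045  0.038  0.012  0.005  0.001]]
```

Run:
```python
from h import *
from scipy.spatial.transform import Rotation as R
s=dict(np.load("side0.npz"));t=dict(np.load("top0.npz"))
# plate long edges: subpixel gradient across columns in top view
def edges(d,line_a,line_b,z,n=25,w=5,chan=None,frac=(.05,.95)):
    g=cv2.cvtColor(d["color"],cv2.COLOR_RGB2GRAY).astype(np.float32)
    a=proj(d,[*line_a,z])[0];b=proj(d,[*line_b,z])[0]
    t_=(b-a)/np.linalg.norm(b-a);nn=np.array([-t_[1],t_[0]]);out=[]
    k=np.arange(-w,w+.01,.25)
    for f in np.linspace(*frac,n):
        p=a+(b-a)*f+k[:,None]*nn
        v=cv2.remap(g,np.float32(p[None,:,0]),np.float32(p[None,:,1]),cv2.INTER_LINEAR)[0]
        gr=np.abs(np.gradient(cv2.GaussianBlur(v[None],(9,1),2)[0]));i=gr.argmax()
        out.append(p[i])
    P=plane(d,np.array(out),z)[:,:2]
    vx,vy,x0,y0=cv2.fitLine(np.float32(P),cv2.DIST_HUBER,0,.001,.001).ravel()
    res=(P-[x0,y0])@[-vy,vx]
    return np.array([x0,y0]),np.array([vx,vy]),np.std(res),np.median(np.abs(res))
A,B,C,D=[.4785,.0341],[.4888,-.3209],[.6384,-.3166],[.6281,.0384]
for n,d in(("top",t),("side",s)):
    for nm,p,q in(("near",A,B),("far",D,C),("open",A,D),("col",B,C)):
        o,v,e,m=edges(d,p,q,.022);
        if v[1]>0 and nm in("near","far"): v=-v
        print(n,nm,np.round(o,4),"ang deg",np.round(np.degrees(np.arctan2(v[0],-v[1])),2),"std",round(e,4),round(m,4), "at y=-.1 x=%.4f"%(o[0]+(-.1-o[1])*v[0]/v[1]) if nm in("near","far") else "")
o=R.from_rotvec([.311,1.549,-.313]);print(np.round(o.as_matrix(),3))
C=cloud(t)
for nm,m in(("white",None),):
    hsv=cv2.cvtColor(t["color"],cv2.COLOR_RGB2HSV)
    for x in((165,128),(196,146),(195,258)): print(x,np.round(C[x[1]-4:x[1]+5:2,x[0]-4:x[0]+5:2].reshape(-1,3)[:25:4],3).tolist())
```

```text
top near [ 0.4829 -0.1511] ang deg 1.5 std 0.0003 0.0002 at y=-.1 x=0.4816
top far [ 0.6331 -0.1401] ang deg 2.07 std 0.0036 0.0009 at y=-.1 x=0.6316
top open [0.5589 0.0358] ang deg 91.75 std 0.0004 0.0001 
top col [ 0.5694 -0.3206] ang deg 88.36 std 0.0064 0.0024 
side near [ 0.4846 -0.1072] ang deg 2.92 std 0.0078 0.0012 at y=-.1 x=0.4843
side far [ 0.6397 -0.1251] ang deg 1.33 std 0.001 0.0006 at y=-.1 x=0.6391
side open [0.5555 0.0366] ang deg 93.13 std 0.0097 0.0036 
side col [ 0.5832 -0.3198] ang deg 92.11 std 0.011 0.0013 
[[-0.001  0.387  0.922]
 [-0.001  0.922 -0.387]
 [-1.    -0.001 -0.001]]
(165, 128) [[0.738, 0.229, 0.062], [0.746, 0.214, 0.033], [0.739, 0.218, 0.04], [0.732, 0.223, 0.043], [0.728, 0.23, 0.036], [0.731, 0.242, 0.009], [0.734, 0.222, -0.003]]
(196, 146) [[0.693, 0.149, 0.037], [0.694, 0.127, 0.033], [0.687, 0.132, 0.036], [0.683, 0.138, 0.031], [0.676, 0.143, 0.035], [0.671, 0.148, 0.036], [0.671, 0.127, 0.034]]
(195, 258) [[0.392, 0.135, 0.112], [0.39, 0.122, 0.068], [0.387, 0.122, 0.099], [0.383, 0.125, 0.112], [0.374, 0.14, 0.052], [0.373, 0.135, 0.113], [0.366, 0.133, -0.002]]
```

Run:
```python
from h import *
s=dict(np.load("side0.npz"));t=dict(np.load("top0.npz"))
print("side corners plate z0", plane(s,np.array([[295+38/7,240+343/7],[295+225/7,240+485/7],[295+552/7,240+210/7]])-.5,.003))
print("top corners", plane(t,np.array([[100+68/6,155+75/6],[100+265/6,155+68/6],[100+100/6,155+515/6],[100+300/6,155+490/6]])-.5,.006))
print("side vial base c, mouth c",plane(s,np.array([[295+197/7,240+135/7],[295+422/7,240+285/7]])-.5,.036))
c=np.array([.531,.3225]);th=np.radians(5.1);e=np.array([np.sin(th),-np.cos(th)]);n=np.array([np.cos(th),np.sin(th)])
for nm,d,(u0,u1,v0,v1,k) in(("t",t,(95,165,155,250,6)),("s",s,(295,380,240,310,7))):
    im=cv2.resize(d["color"][v0:v1,u0:u1,::-1],None,fx=k,fy=k,interpolation=cv2.INTER_NEAREST)
    def L(pts,z,col):
        p=(proj(d,[[*q,z] for q in pts])+.5-[u0,v0])*k
        cv2.polylines(im,[np.int32(p)],True,col,1)
    L([c-56*e/1e3+s_*.014*n for s_ in(-1,1)]+[c+.056*e+s_*.014*n for s_ in(1,-1)],.036,(0,0,255))
    L([c+a*e*.045+b*n*.099 for a,b in((-1,-1),(1,-1),(1,1),(-1,1))],.003,(255,0,0))
    for a in(-.035,-.025,.025,.035): L([c+a*e-n*.099,c+a*e+n*.099],.038,(0,160,0))
    cv2.imwrite(f"pics/ov{nm}.png",im)
```

```text
side corners plate z0 [[0.63087389 0.28986977 0.003     ]
 [0.62056709 0.37742827 0.003     ]
 [0.42494019 0.35504427 0.003     ]]
top corners [[0.63213558 0.38356042 0.006     ]
 [0.6341514  0.2899191  0.006     ]
 [0.42655157 0.36086781 0.006     ]
 [0.43719796 0.26848845 0.006     ]]
side vial base c, mouth c [[0.534303   0.26792243 0.036     ]
 [0.52134553 0.3714672  0.036     ]]
```

View pics/ovt.png

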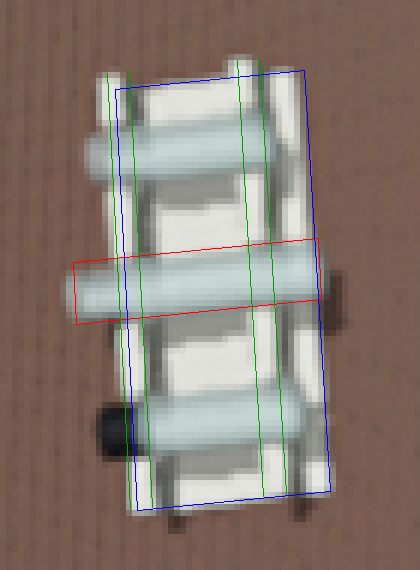

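View pics/ovs.png

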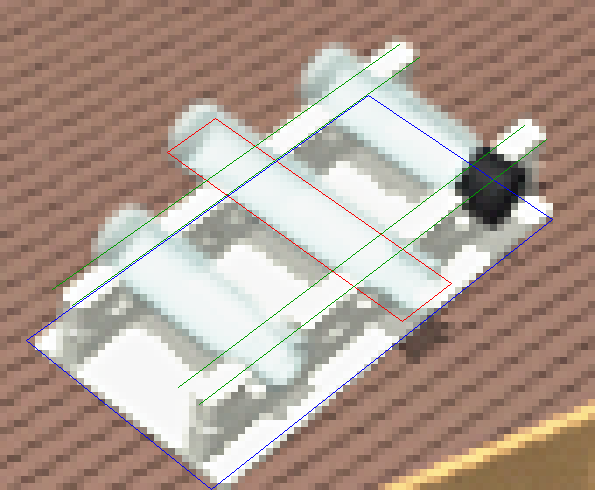

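Emit:
arm_command(
  series=[
    [[6,-12.2,36.5,0,0,0,50],[6,-12.2,36.5,0,0,0,50],[6,-12.2,36.5,0,0,0,50],[6,-12.2,36.5,0,0,0,50],[6,-12.2,36.5,0,0,0,50],[6,-12.2,36.5,0,0,0,50],[6,-12.2,36.5,0,0,0,50],[6,-12.2,36.5,0,0,0,50],[6,-12.2,36.5,0,0,0,50],[6,-12.2,36.5,0,0,0,50],[0,0,0,0.135,0,0,50],[0,0,0,0.135,0,0,50],[0,0,0,0.135,0,0,50],[0,0,0,0.135,0,0,50],[0,0,0,0.135,0,0,50],[0,0,0,0.135,0,0,50],[0,0,0,0.135,0,0,50],[0,0,0,0.135,0,0,50],[0,0,0,0,0,0,50],[0,0,0,0,0,0,50]],
  ],
  force=20,
)

```text
clock: 2.1
tool_pos: [0.5312, 0.3223, 0.1544]
tcp_rot: [1.137, 1.254, -1.138]
contact_force: [0.1, -0.3, 0.1]
opening: 0.0503
```

```bash
cat > st.py <<'E'
from rig import r, imaging
from h import *
from scipy.spatial.transform import Rotation as Ro
def state(tgt=None):
    o=r.get_obs();M=Ro.from_rotvec(o["tcp_rot"]).as_matrix();p=np.array(o["tool_pos"])
    print("t",round(float(o["clock"]),2),"p",np.round(p,4),"F",np.round(o["contact_force"],1),"open",round(float(o["opening"]),4))
    print("q",np.round(o["joint_positions"],2).tolist(),"R",np.round(M,3).tolist())
    if tgt is not None:
        for g in np.atleast_2d(tgt): print("to",g,"tool mm",np.round(M.T@(np.array(g)-p)*1e3,1))
    return o,M,p
E
python3 - <<'E'
from st import *
o,M,p=state([.531,.3225,.028])
for n in("side","top"):
    d=imaging.get_image(n);cv2.imwrite(f"pics/{n}1.png",d["color"][:,:,::-1])
E
```

```text
t 2.1 p [0.5312 0.3223 0.1544] F [ 0.1 -0.3  0.1] open 0.0503
q [0.44, 0.55, 1.63, 0.0, 0.96, 0.34] R [[-0.0, 0.995, 0.097], [-0.0, 0.097, -0.995], [-1.0, -0.0, 0.0]]
to [0.531  0.3225 0.028 ] tool mm [126.4  -0.2  -0.2]
```

View pics/side1.png

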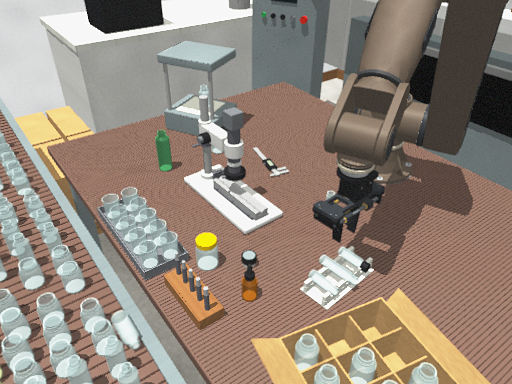

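View pics/top1.png

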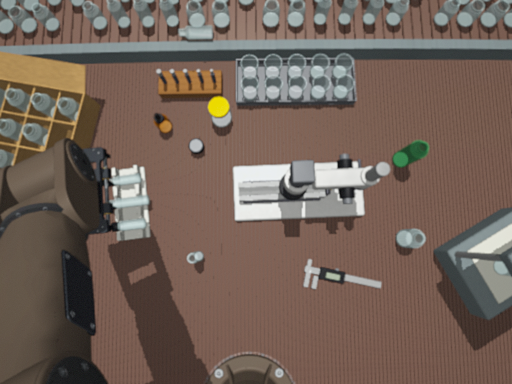

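Run:
```python
from st import *
s=dict(np.load("side0.npz"))
C=cloud(s);X,Y,Z=np.moveaxis(C,-1,0);m=(s["range_z"]>0)&(X>.45)&(X<.68)&(Y>-.32)&(Y<.1)
m2=np.zeros_like(m);m2[100:185,190:250]=1;m&=m2
for a in np.arange(.06,.42,.02):
    k=m&(Z>a)&(Z<a+.02)
    if k.sum()>3: print(round(a,2),k.sum(),"x",np.round([X[k].min(),X[k].max()],3),"y",np.round([Y[k].min(),np.percentile(Y[k],95),Y[k].max()],3))
d=imaging.get_image("side");C=cloud(d);X,Y,Z=np.moveaxis(C,-1,0)
m=(d["range_z"]>0)&(X>.3)&(X<.75)&(Y>.1)&(Y<.6)&(Z>.12)
print("arm (TCP .531 .322 .154)")
for a in np.arange(.12,.6,.03):
    k=m&(Z>a)&(Z<a+.03)
    if k.sum()>3: print(round(a,2),k.sum(),"x",np.round([X[k].min(),X[k].max()],3),"y",np.round([Y[k].min(),Y[k].max()],3))
```

```text
0.06 90 x [0.544 0.582] y [-0.283 -0.208 -0.205]
0.08 41 x [0.557 0.579] y [-0.278 -0.261 -0.26 ]
0.1 120 x [0.532 0.604] y [-0.279 -0.083 -0.082]
0.12 232 x [0.523 0.604] y [-0.283 -0.086 -0.08 ]
0.14 127 x [0.539 0.618] y [-0.277 -0.096 -0.093]
0.16 71 x [0.538 0.611] y [-0.27  -0.095 -0.093]
0.18 211 x [0.543 0.619] y [-0.28  -0.089 -0.086]
0.2 339 x [0.515 0.621] y [-0.277 -0.09  -0.086]
0.22 440 x [0.533 0.589] y [-0.292 -0.094 -0.087]
0.24 133 x [0.547 0.58 ] y [-0.28  -0.097 -0.096]
0.26 127 x [0.542 0.581] y [-0.287 -0.097 -0.094]
0.28 180 x [0.539 0.583] y [-0.278 -0.094 -0.091]
0.3 148 x [0.539 0.584] y [-0.275 -0.094 -0.092]
0.32 124 x [0.538 0.582] y [-0.138 -0.095 -0.092]
arm (TCP .531 .322 .154)
0.15 130 x [0.5   0.567] y [0.306 0.336]
0.18 101 x [0.495 0.568] y [0.305 0.336]
0.21 160 x [0.448 0.618] y [0.292 0.363]
0.24 744 x [0.439 0.626] y [0.292 0.364]
0.27 927 x [0.439 0.626] y [0.293 0.363]
0.3 230 x [0.478 0.552] y [0.299 0.356]
0.33 396 x [0.477 0.571] y [0.287 0.359]
0.36 553 x [0.503 0.581] y [0.281 0.385]
0.39 568 x [0.446 0.6  ] y [0.28  0.396]
0.42 1149 x [0.416 0.601] y [0.239 0.397]
0.45 1852 x [0.398 0.595] y [0.241 0.393]
0.48 970 x [0.396 0.563] y [0.245 0.378]
0.51 1198 x [0.375 0.52 ] y [0.225 0.358]
0.54 1125 x [0.308 0.48 ] y [0.21  0.319]
0.57 1198 x [0.301 0.444] y [0.188 0.313]
```

Emit:
arm_command(
  series=[
    [[18,0,0,0,0,0,50],[18,0,0,0,0,0,50],[18,0,0,0,0,0,50],[18,0,0,0,0,0,50],[18,0,0,0,0,0,50],[18,0,0,0,0,0,50],[10,0,0,0,0,0,50],[8,0,0,0,0,0,50],[0,0,0,0,0,0,50],[0,0,0,0,0,0,50]],
  ],
)

```text
clock: 3.25
tool_pos: [0.5316, 0.3225, 0.0291]
tcp_rot: [1.141, 1.252, -1.14]
contact_force: [0.0, -0.4, 0.4]
opening: 0.0497
```

Emit:
arm_command(
  series=[
    [[0,0,-2.5,0,-0.07,0,50],[0,0,-2.5,0,-0.07,0,50],[0,0,0,0,0,0,50],[0,0,0,0,0,0,20],[0,0,0,0,0,0,20],[0,0,0,0,0,0,20],[0,0,0,0,0,0,20],[0,0,0,0,0,0,20]],
  ],
  force=20,
)

```text
clock: 4.05
tool_pos: [0.5309, 0.3269, 0.0286]
tcp_rot: [1.042, 1.144, -1.2]
contact_force: [-0.8, -1.3, 2.3]
opening: 0.0277
```

Run:
```python
from st import *
state()
```

```text
t 4.05 p [0.5309 0.3269 0.0286] F [-0.8 -1.3  2.3] open 0.0277
q [0.5, 0.74, 1.67, -0.18, 0.8, 0.54] R [[0.013, 0.996, 0.092], [-0.139, 0.093, -0.986], [-0.99, -0.0, 0.139]]
```

Emit:
arm_command(
  series=[
    [[-4,0,0.6,0,0,0,20],[-8,0,1.1,0,0,0,20],[-16,0,2.2,0,0,0,20],[-16,0,2.2,0,0,0,20],[-16,0,2.2,0,0,0,20],[-16,0,2.2,0,0,0,20],[-16,0,2.2,0,0,0,20],[-16,0,2.2,0,0,0,20],[-16,0,2.2,0,0,0,20],[-8,0,1.1,0,0,0,20],[0,0,0,0,0,0,20]],
  ],
  force=25,
)

```text
clock: 5.15
tool_pos: [0.5312, 0.328, 0.1635]
tcp_rot: [1.044, 1.143, -1.197]
contact_force: [-0.4, -0.5, -1.3]
opening: 0.0272
```

Run:
```python
from st import *
state([[.5537,.008,.15],[.5537,.008,.055]])
for n in("side","top"):
    d=imaging.get_image(n);cv2.imwrite(f"pics/{n}2.png",d["color"][:,:,::-1])
    np.savez(n+"2.npz",**d)
    if n=="side": crop(d,270,400,150,310,4,"pics/side2c.png")
```

```text
t 5.15 p [0.5312 0.328  0.1635] F [-0.4 -0.5 -1.3] open 0.0272
q [0.5, 0.57, 1.57, -0.15, 1.06, 0.49] R [[0.015, 0.996, 0.092], [-0.138, 0.093, -0.986], [-0.99, 0.002, 0.138]]
to [0.5537 0.008  0.15  ] tool mm [ 57.7  -7.4 315.8]
to [0.5537 0.008  0.055 ] tool mm [151.8  -7.6 302.6]
```

View pics/side2c.png

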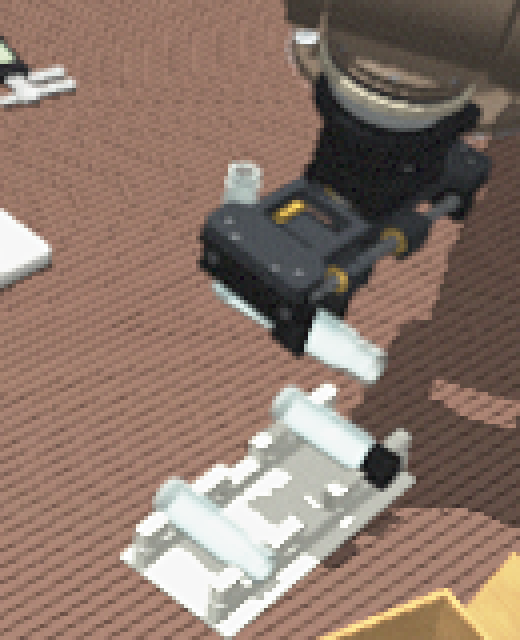

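Emit:
arm_command(
  series=[
    [[0,0,0,0.031,0,-0.0045,20],[0,0,0,0.031,0,-0.0045,20],[3,0.7,16,0,0,0,20],[5.8,1.3,31.5,0,0,0,20],[5.8,1.3,31.5,0,0,0,20],[5.8,1.3,31.5,0,0,0,20],[5.8,1.3,31.5,0,0,0,20],[5.8,1.3,31.5,0,0,0,20],[5.8,1.3,31.5,0,0,0,20],[5.8,1.3,31.5,0,0,0,20],[5.8,1.3,31.5,0,0,0,20],[5.8,1.3,31.5,0,0,0,20],[3,0.7,16,0,0,0,20],[0,0,0,0,0,0,20],[0,0,0,0,0,0,20]],
  ],
)

```text
clock: 6.75
tool_pos: [0.5535, 0.0078, 0.148]
tcp_rot: [1.085, 1.118, -1.249]
contact_force: [0.0, 0.3, -0.8]
opening: 0.0278
```

Run:
```python
from st import *
o,M,p=state([[.5540,.008,.15],[.5540,.008,.075],[.554,.008,.055]])
for n,b,k in(("side",(180,330,80,240),4),("top",(190,340,130,250),5)):
    d=imaging.get_image(n);np.savez(n+"3.npz",**d)
    crop(d,*b,k,f"pics/{n}3.png")
```

```text
t 6.75 p [0.5535 0.0078 0.148 ] F [ 0.   0.3 -0.8] open 0.0278
q [-0.04, 0.47, 1.81, -0.18, 0.86, 0.06] R [[0.004, 1.0, 0.029], [-0.139, 0.029, -0.99], [-0.99, -0.0, 0.139]]
to [0.554 0.008 0.15 ] tool mm [-2.   0.5  0.1]
to [0.554 0.008 0.075] tool mm [ 72.3   0.6 -10.3]
to [0.554 0.008 0.055] tool mm [ 92.1   0.6 -13.1]
```

View pics/side3.png

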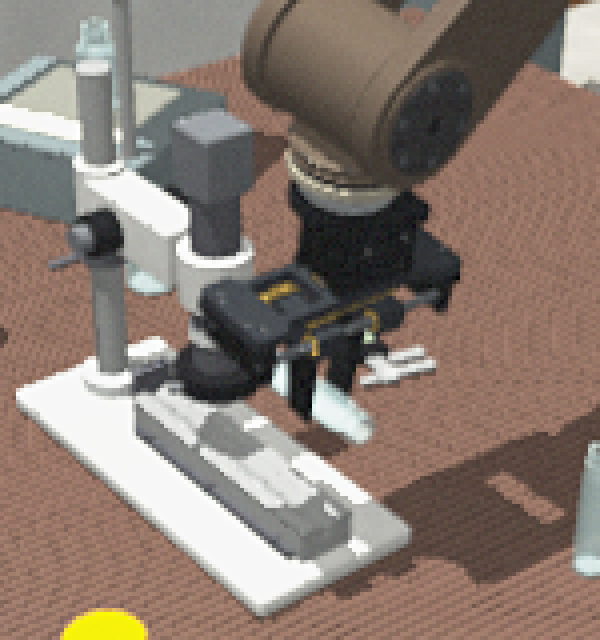

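View pics/top3.png

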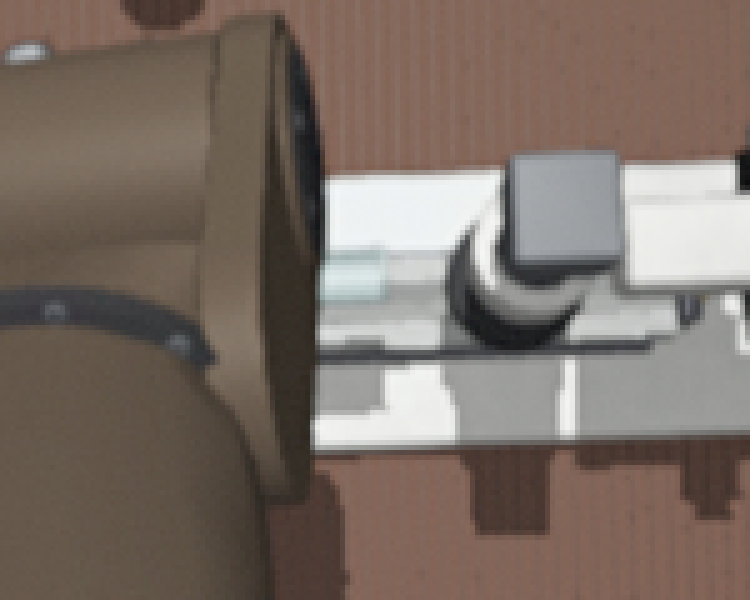

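Run:
```python
from st import *
t=dict(np.load("top3.npz"));s=dict(np.load("side3.npz"))
print("base at z .155:",plane(t,[[190+385/5-.5,130+276/5-.5]],.155), "expect y",.0078-.0595, "x",.5535+.0017)
e=np.array([.029,-.9996,0]);c=np.array([.5535,.0078,.155])+.005*e
print("exp mouth side px crop",(proj(s,[c-.056*e])+.5-[180,80])*4)
print("exp base top crop",(proj(t,[c+.056*e,c+.056*e+[.014,0,0],c+.056*e-[.014,0,0]])+.5-[190,130])*5)
# groove line from top: V-block edges visible u 380..440 crop rows
g=t["color"][130+30:130+75,190+80].astype(int).sum(-1)//3;print(list(zip(range(160,205),g)))
for v in(179.5,180,199,200): print(v,plane(t,[[270,v]],.052))
```

```text
base at z .155: [[ 0.55503456 -0.05080589  0.155     ]] expect y -0.051699999999999996 x 0.5552
exp mouth side px crop [[364.65911623 434.17679437]]
exp base top crop [[389.97540227 275.45156378]
 [389.49631874 246.36409112]
 [390.45514644 304.66114222]]
[(160, np.int64(110)), (161, np.int64(108)), (162, np.int64(107)), (163, np.int64(102)), (164, np.int64(140)), (165, np.int64(210)), (166, np.int64(237)), (167, np.int64(242)), (168, np.int64(241)), (169, np.int64(240)), (170, np.int64(241)), (171, np.int64(241)), (172, np.int64(241)), (173, np.int64(240)), (174, np.int64(240)), (175, np.int64(240)), (176, np.int64(240)), (177, np.int64(241)), (178, np.int64(242)), (179, np.int64(238)), (180, np.int64(206)), (181, np.int64(194)), (182, np.int64(207)), (183, np.int64(211)), (184, np.int64(212)), (185, np.int64(212)), (186, np.int64(188)), (187, np.int64(162)), (188, np.int64(157)), (189, np.int64(159)), (190, np.int64(167)), (191, np.int64(173)), (192, np.int64(176)), (193, np.int64(178)), (194, np.int64(194)), (195, np.int64(206)), (196, np.int64(209)), (197, np.int64(212)), (198, np.int64(212)), (199, np.int64(168)), (200, np.int64(90)), (201, np.int64(67)), (202, np.int64(104)), (203, np.int64(170)), (204, np.int64(225))]
179.5 [[ 0.58350865 -0.06349755  0.052     ]]
180 [[ 0.58216087 -0.06347434  0.052     ]]
199 [[ 0.53130056 -0.06260327  0.052     ]]
200 [[ 0.52864242 -0.06255799  0.052     ]]
```

Emit:
arm_command(
  series=[
    [[12,0.1,-1.7,0,0,0,20],[15,0.1,-2.1,0,0,0,20],[15,0.1,-2.1,0,0,0,20],[15,0.1,-2.1,0,0,0,20],[12,0.1,-1.7,0,0,0,20],[8,0.1,-1.2,0,0,0,20],[4,0,-0.6,0,0,0,20],[3,0,-0.4,0,0,0,20],[0,0,0,0,0,0,20],[0,0,0,0,0,0,20]],
  ],
)

```text
clock: 7.85
tool_pos: [0.5544, 0.0078, 0.0636]
tcp_rot: [1.085, 1.118, -1.248]
contact_force: [-0.1, -0.2, -0.1]
opening: 0.0275
```

Emit:
arm_command(
  series=[
    [[2,0,-0.3,0,0,0,20],[2,0,-0.3,0,0,0,20],[0,0,0,0,0,0,20],[0,0,0,0,0,0,20]],
  ],
)

```text
clock: 8.25
tool_pos: [0.5542, 0.0078, 0.0592]
tcp_rot: [1.085, 1.119, -1.249]
contact_force: [-0.4, -0.6, 0.0]
opening: 0.0275
```

Run:
```python
from st import *
o,M,p=state([[.554,.008,.055]])
d=imaging.get_image("side");np.savez("side4.npz",**d);crop(d,200,300,130,240,6,"pics/side4.png")
```

```text
t 8.25 p [0.5542 0.0078 0.0592] F [-0.4 -0.6  0. ] open 0.0275
q [-0.04, 0.6, 1.88, -0.23, 0.66, 0.11] R [[0.004, 1.0, 0.03], [-0.139, 0.03, -0.99], [-0.99, -0.0, 0.139]]
to [0.554 0.008 0.055] tool mm [ 4.1 -0.2 -0.7]
```

View pics/side4.png

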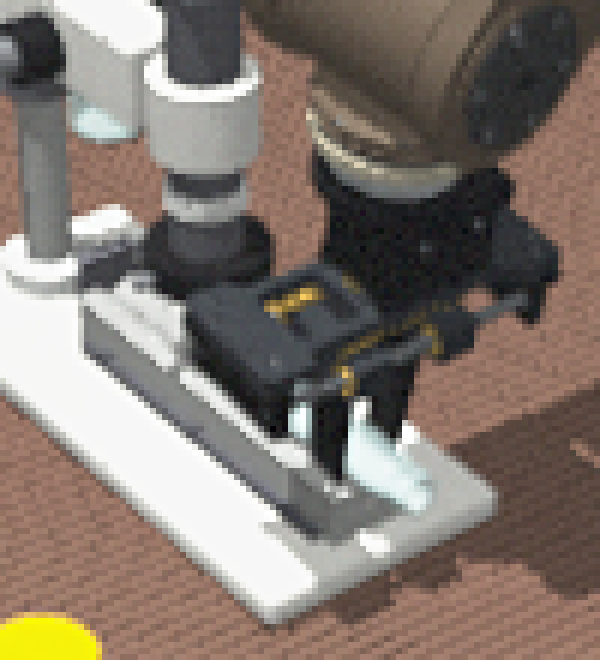

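Emit:
arm_command(
  series=[
    [[1,0,-0.1,0,0,0,20],[1,0,-0.1,0,0,0,20],[0,0,0,0,0,0,20],[0,0,0,0,0,0,20]],
  ],
)

```text
clock: 8.7
tool_pos: [0.5542, 0.0078, 0.0572]
tcp_rot: [1.085, 1.119, -1.249]
contact_force: [0.3, -0.5, 0.2]
opening: 0.0275
```

Emit:
arm_command(
  series=[
    [[0.8,0,-0.1,0,0,0,20],[0.8,0,-0.1,0,0,0,20],[0,0,0,0,0,0,20],[0,0,0,0,0,0,20]],
  ],
)

```text
clock: 9.1
tool_pos: [0.5542, 0.0077, 0.0556]
tcp_rot: [1.085, 1.119, -1.249]
contact_force: [0.2, -0.0, -0.3]
opening: 0.0277
```

Emit:
arm_command(
  series=[
    [[0.6,0,-0.1,0,0,0,20],[0,0,0,0,0,0,20],[0,0,0,0,0,0,20]],
  ],
)

```text
clock: 9.4
tool_pos: [0.5542, 0.0078, 0.055]
tcp_rot: [1.085, 1.118, -1.249]
contact_force: [-0.4, 0.0, 0.4]
opening: 0.0275
```

Emit:
arm_command(
  series=[
    [[0.5,0,-0.1,0,0,0,20],[0,0,0,0,0,0,20],[0,0,0,0,0,0,20]],
  ],
)

```text
clock: 9.7
tool_pos: [0.5543, 0.0078, 0.0549]
tcp_rot: [1.085, 1.118, -1.248]
contact_force: [-1.4, 0.8, 5.0]
opening: 0.0275
```

Emit:
arm_command(
  series=[
    [[-0.3,0,0,0,0,0,27],[0,0,0,0,0,0,30],[0,0,0,0,0,0,36],[0,0,0,0,0,0,44],[0,0,0,0,0,0,50],[0,0,0,0,0,0,50],[0,0,0,0,0,0,50]],
  ],
)

```text
clock: 10.4
tool_pos: [0.5542, 0.0078, 0.0547]
tcp_rot: [1.085, 1.119, -1.249]
contact_force: [0.4, 0.1, 0.3]
opening: 0.0497
```

Run:
```python
from st import *
o,M,p=state()
d=imaging.get_image("side");np.savez("side5.npz",**d);crop(d,200,300,130,240,6,"pics/side5.png")
```

```text
t 10.4 p [0.5542 0.0078 0.0547] F [0.4 0.1 0.3] open 0.0497
q [-0.04, 0.61, 1.88, -0.23, 0.65, 0.12] R [[0.004, 1.0, 0.03], [-0.139, 0.03, -0.99], [-0.99, -0.0, 0.139]]
```

View pics/side5.png

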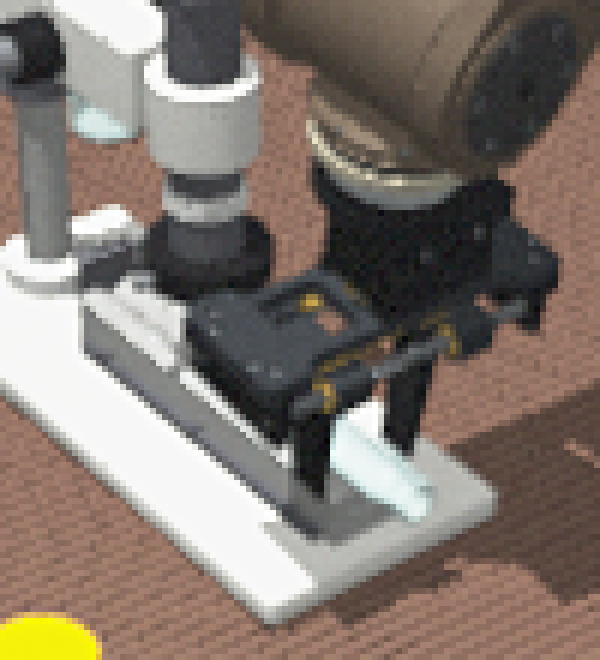

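Emit:
arm_command(
  series=[
    [[-8,0,1.1,0,0,0,50],[-16,0,2.2,0,0,0,50],[-16,0,2.2,0,0,0,50],[-16,0,2.2,0,0,0,50],[-16,0,2.2,0,0,0,50],[-16,0,2.2,0,0,0,50],[-3.5,0,-25,0,0,0,30],[-3.5,0,-25,0,0,0,10],[-3.5,0,-25,0,0,0,0],[-3.5,0,-25,0,0,0,0],[0,0,0,0,-0.12,0,0],[0,0,0,0,-0.12,0,0],[0,0,0,0,-0.12,0,0],[0,0,0,0,-0.12,0,0],[0,0,0,0,-0.12,0,0],[0,0,0,0,0,0,0],[0,0,0,0,0,0,0]],
  ],
)

```text
clock: 12.15
tool_pos: [0.5511, 0.1095, 0.1434]
tcp_rot: [0.638, 0.66, -1.442]
contact_force: [0.0, -0.2, 0.6]
opening: 0.0007
```

Run:
```python
from st import *
o,M,p=state([[.5517,.088,.064]])
for n,b,k in(("side",(180,330,80,260),4),("top",(190,340,130,250),5)):
    d=imaging.get_image(n);np.savez(n+"6.npz",**d)
    crop(d,*b,k,f"pics/{n}6.png")
```

```text
t 12.15 p [0.5511 0.1095 0.1434] F [ 0.  -0.2  0.6] open 0.0007
q [0.38, 0.65, 1.7, -0.74, 1.21, 0.78] R [[0.02, 1.0, 0.024], [-0.672, 0.031, -0.74], [-0.741, -0.001, 0.672]]
to [0.5517 0.088  0.064 ] tool mm [ 73.3  -0.  -37.4]
```

View pics/side6.png

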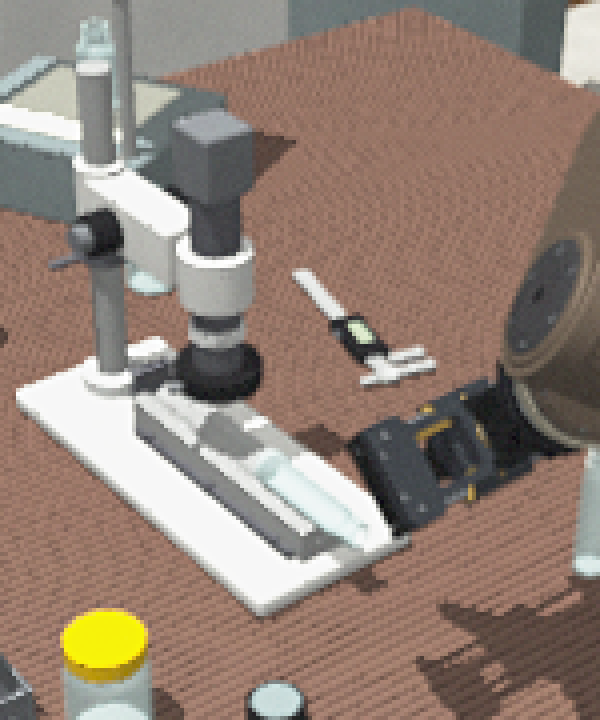

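View pics/top6.png

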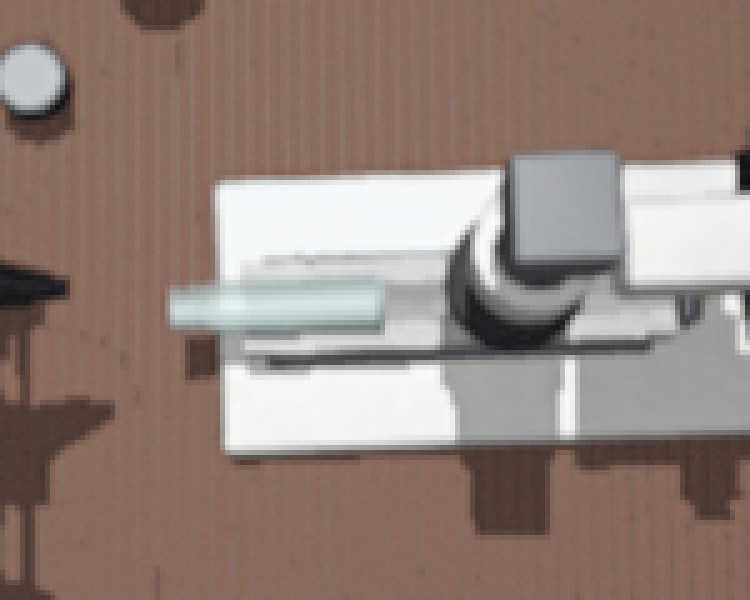

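Run:
```python
from st import *
t=dict(np.load("top6.npz"))
g=t["color"].astype(int)
P=plane(t,np.array([[190+169/5,130+306/5],[190+384/5,130+303/5]])-.5,.062);print(P)
print("tip", plane(t,np.array([[190+68/5,130+289/5]])-.5,.143))
for u in(228,240,255):
    for v in range(184,199): print(u,v,g[v,u].tolist(),end=";")
    print()
print(proj(t,[[.5525,.059,.062],[.5559,-.053,.062]]))
```

```text
[[ 0.55367869  0.0601357   0.062     ]
 [ 0.55389149 -0.05289026  0.062     ]]
tip [[0.55228316 0.10176743 0.143     ]]
228 184 [140, 113, 102];228 185 [138, 112, 101];228 186 [144, 125, 117];228 187 [158, 156, 152];228 188 [161, 168, 165];228 189 [173, 184, 183];228 190 [194, 206, 204];228 191 [207, 219, 217];228 192 [205, 217, 216];228 193 [193, 206, 205];228 194 [168, 180, 178];228 195 [142, 142, 138];228 196 [131, 112, 104];228 197 [107, 85, 75];228 198 [79, 60, 53];
240 184 [218, 220, 218];240 185 [206, 210, 209];240 186 [188, 197, 197];240 187 [173, 187, 187];240 188 [180, 197, 197];240 189 [197, 212, 212];240 190 [211, 224, 224];240 191 [216, 227, 228];240 192 [207, 220, 220];240 193 [193, 209, 209];240 194 [177, 195, 195];240 195 [147, 161, 161];240 196 [121, 129, 128];240 197 [148, 149, 148];240 198 [204, 205, 204];
255 184 [212, 214, 213];255 185 [190, 197, 196];255 186 [169, 183, 182];255 187 [174, 191, 191];255 188 [194, 208, 207];255 189 [208, 220, 220];255 190 [216, 227, 227];255 191 [212, 224, 224];255 192 [199, 214, 215];255 193 [183, 200, 200];255 194 [153, 170, 170];255 195 [122, 132, 131];255 196 [147, 148, 148];255 197 [202, 203, 202];255 198 [217, 218, 217];
[[223.7320755  191.13975487]
 [266.32966095 189.34137549]]
```

Emit:
arm_command(
  series=[
    [[12.2,0,-6.7,0,0,0,0],[12.2,0,-6.7,0,0,0,0],[12.2,0,-6.7,0,0,0,0],[12.2,0,-6.7,0,0,0,0],[12.2,0,-6.7,0,0,0,0],[12.2,0,-6.7,0,0,0,0],[0,0,0,0,0,0,0],[0,0,0,0,0,0,0]],
  ],
)

```text
clock: 13.05
tool_pos: [0.5518, 0.0893, 0.062]
tcp_rot: [0.636, 0.657, -1.444]
contact_force: [0.9, 0.3, -0.2]
opening: 0.0004
```

Run:
```python
from st import *
o,M,p=state([[.5518,.090,.062],[.5518+.0297*.1,-.010,.062],[.5604,-.0891,.062]])
for n,b,k in(("side",(200,300,130,240),6),):
    d=imaging.get_image(n);np.savez(n+"7.npz",**d)
    crop(d,*b,k,f"pics/{n}7.png")
```

```text
t 13.05 p [0.5518 0.0893 0.062 ] F [ 0.9  0.3 -0.2] open 0.0004
q [0.35, 0.76, 1.76, -0.81, 1.07, 0.89] R [[0.02, 1.0, 0.023], [-0.674, 0.03, -0.738], [-0.738, -0.001, 0.674]]
to [0.5518 0.09   0.062 ] tool mm [-0.4  0.1 -0.5]
to [ 0.55477 -0.01     0.062  ] tool mm [67.1  0.  73.3]
to [ 0.5604 -0.0891  0.062 ] tool mm [120.5   3.2 131.8]
```

View pics/side7.png

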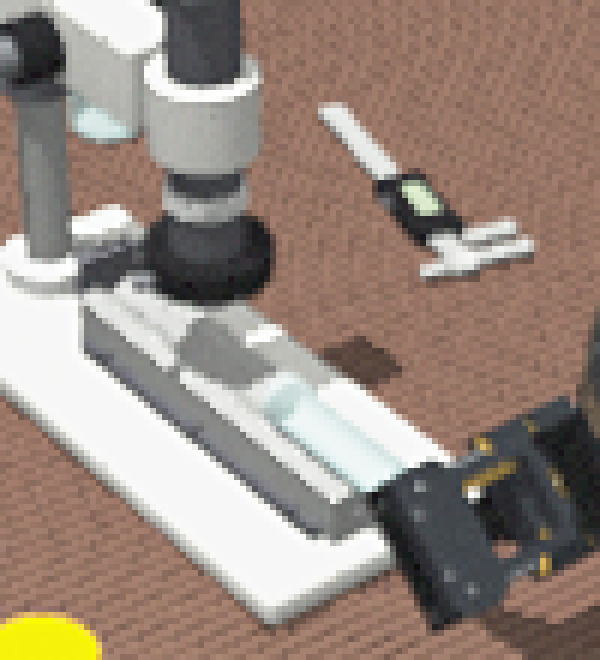

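Emit:
arm_command(
  series=[
    [[3.38,0,3.69,0,0,0,0],[3.38,0,3.69,0,0,0,0],[3.38,0,3.69,0,0,0,0],[3.38,0,3.69,0,0,0,0],[3.38,0,3.69,0,0,0,0],[3.38,0,3.69,0,0,0,0],[3.38,0,3.69,0,0,0,0],[3.38,0,3.69,0,0,0,0],[3.38,0,3.69,0,0,0,0],[3.38,0,3.69,0,0,0,0],[3.38,0,3.69,0,0,0,0],[3.38,0,3.69,0,0,0,0],[3.38,0,3.69,0,0,0,0],[3.38,0,3.69,0,0,0,0],[0,0,0,0,0,0,0]],
  ],
)

```text
clock: 14.6
tool_pos: [0.5538, 0.0187, 0.0622]
tcp_rot: [0.637, 0.656, -1.444]
contact_force: [0.9, -0.3, -1.2]
opening: 0.0006
```

Run:
```python
from st import *
o,M,p=state()
for n,b,k in(("side",(200,300,130,240),6),("top",(190,340,130,250),5)):
    d=imaging.get_image(n);np.savez(n+"8.npz",**d)
    crop(d,*b,k,f"pics/{n}8.png")
```

```text
t 14.6 p [0.5538 0.0187 0.0622] F [ 0.9 -0.3 -1.2] open 0.0006
q [0.24, 0.74, 1.83, -0.9, 1.0, 0.89] R [[0.02, 1.0, 0.022], [-0.674, 0.03, -0.738], [-0.738, -0.0, 0.674]]
```

View pics/side8.png

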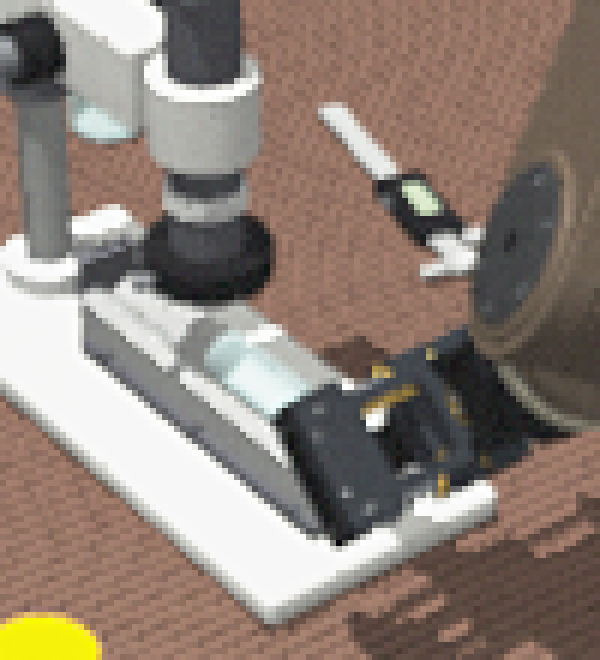

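View pics/top8.png

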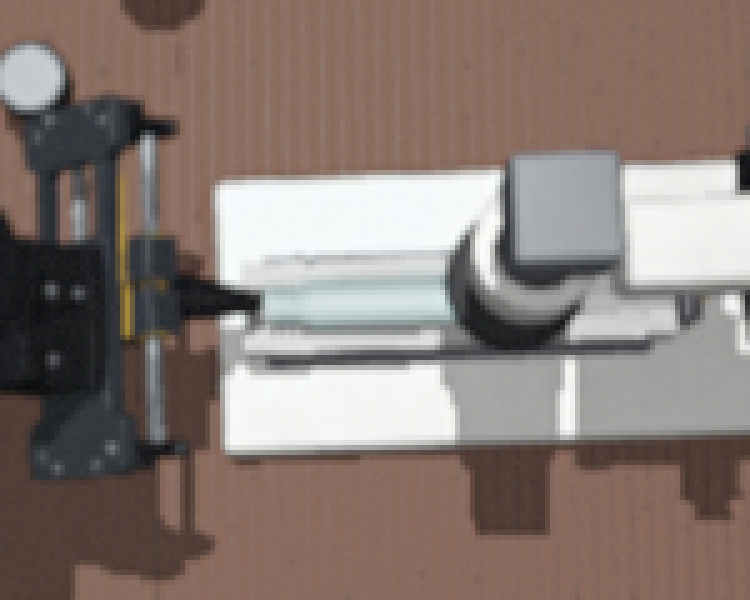

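Run:
```python
from st import *
t=dict(np.load("top8.npz"));s=dict(np.load("side8.npz"))
for y in(.0113,.02): print(y,"mouth top crop",(proj(t,[[.554,y,.062],[.554,y,.0735]])+.5-[190,130])*5,"base side",(proj(s,[[.5573,y-.112,.062]])+.5-[200,130])*6)
s7=dict(np.load("side7.npz"))
print("base before side",(proj(s7,[[.5559,-.0525,.062]])+.5-[200,130])*6)
cv2.imwrite("pics/cmp.png",np.hstack([cv2.resize(x["color"][160:215,225:285,::-1],None,fx=6,fy=6,interpolation=cv2.INTER_NEAREST) for x in(s7,s)]))
```

```text
0.0113 mouth top crop [[261.85751559 304.2723212 ]
 [261.0153417  301.49486032]] base side [[228.71481619 357.73770546]]
0.02 mouth top crop [[245.30877183 304.47226555]
 [244.26941745 301.69732758]] base side [[238.04625751 365.48377941]]
base before side [[283.61090898 400.54370818]]
```

View pics/cmp.png

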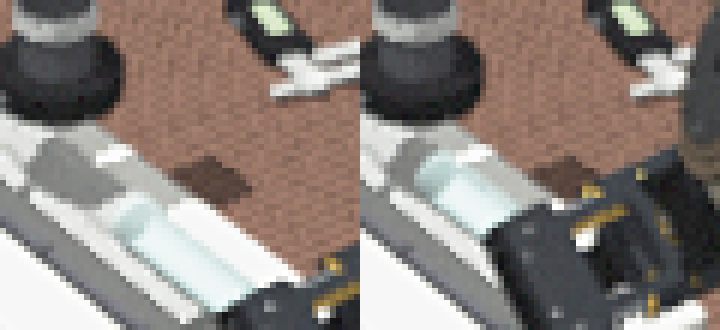

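Emit:
arm_command(
  series=[
    [[3.38,0,3.69,0,0,0,0],[3.38,0,3.69,0,0,0,0],[3.38,0,3.69,0,0,0,0],[3.38,0,3.69,0,0,0,0],[3.38,0,3.69,0,0,0,0],[3.38,0,3.69,0,0,0,0],[3.38,0,3.69,0,0,0,0],[3.38,0,3.69,0,0,0,0],[3.38,0,3.69,0,0,0,0],[3.38,0,3.69,0,0,0,0],[3.38,0,3.69,0,0,0,0],[3.38,0,3.69,0,0,0,0],[3.38,0,3.69,0,0,0,0],[3.38,0,3.69,0,0,0,0],[0,0,0,0,0,0,0]],
  ],
)

```text
clock: 16.2
tool_pos: [0.5559, -0.0513, 0.0621]
tcp_rot: [0.637, 0.656, -1.444]
contact_force: [0.1, -0.8, 0.5]
opening: 0.0004
```

Run:
```python
from st import *
o,M,p=state([[p_ for p_ in (.5572-.0297*(-.08+.1),-.08,.062)]])
for n,b,k in(("side",(200,300,130,240),6),("top",(190,340,130,250),5)):
    d=imaging.get_image(n);np.savez(n+"9.npz",**d)
    crop(d,*b,k,f"pics/{n}9.png")
```

```text
t 16.2 p [ 0.5559 -0.0513  0.0621] F [ 0.1 -0.8  0.5] open 0.0004
q [0.12, 0.72, 1.88, -1.0, 0.92, 0.87] R [[0.02, 1.0, 0.022], [-0.674, 0.03, -0.738], [-0.738, -0.0, 0.674]]
to [ 0.556606 -0.08      0.062   ] tool mm [19.5 -0.2 21.1]
```

View pics/side9.png

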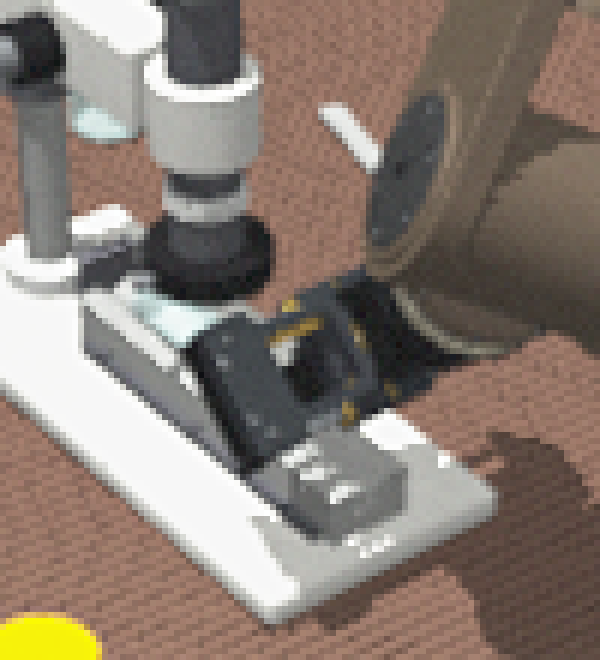

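View pics/top9.png

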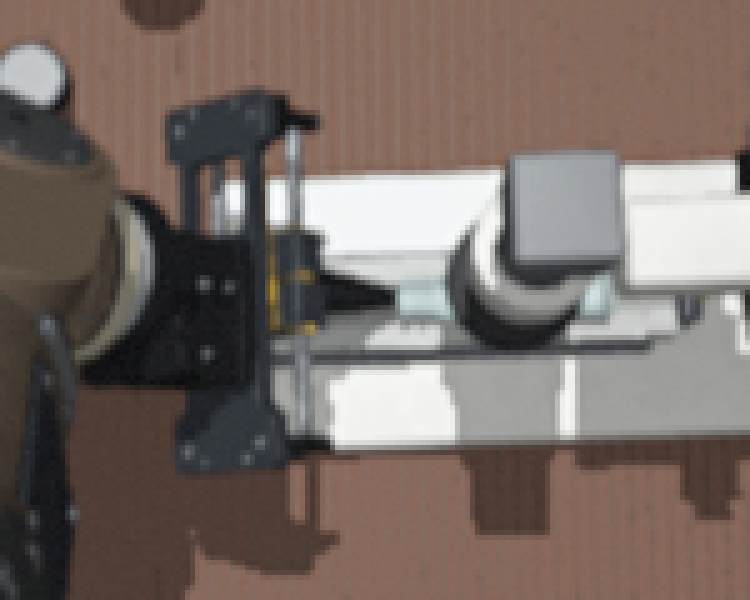

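Emit:
arm_command(
  series=[
    [[2.03,0,2.21,0,0,0,0],[2.03,0,2.21,0,0,0,0],[2.03,0,2.21,0,0,0,0],[2.03,0,2.21,0,0,0,0],[2.03,0,2.21,0,0,0,0],[2.03,0,2.21,0,0,0,0],[2.03,0,2.21,0,0,0,0],[2.03,0,2.21,0,0,0,0],[2.03,0,2.21,0,0,0,0],[2.03,0,2.21,0,0,0,0],[0,0,0,0,0,0,0],[0,0,0,0,0,0,0]],
  ],
)

```text
clock: 17.5
tool_pos: [0.5569, -0.0807, 0.062]
tcp_rot: [0.637, 0.656, -1.444]
contact_force: [-0.1, -0.2, 0.4]
opening: 0.0001
```

Run:
```python
from st import *
o,M,p=state()
for n,b,k in(("side",(200,300,130,240),6),("top",(230,350,140,220),6)):
    d=imaging.get_image(n);np.savez(n+"10.npz",**d)
    crop(d,*b,k,f"pics/{n}10.png")
```

```text
t 17.5 p [ 0.5569 -0.0807  0.062 ] F [-0.1 -0.2  0.4] open 0.0001
q [0.07, 0.72, 1.89, -1.04, 0.9, 0.86] R [[0.02, 1.0, 0.022], [-0.674, 0.03, -0.738], [-0.738, -0.0, 0.674]]
```

View pics/side10.png

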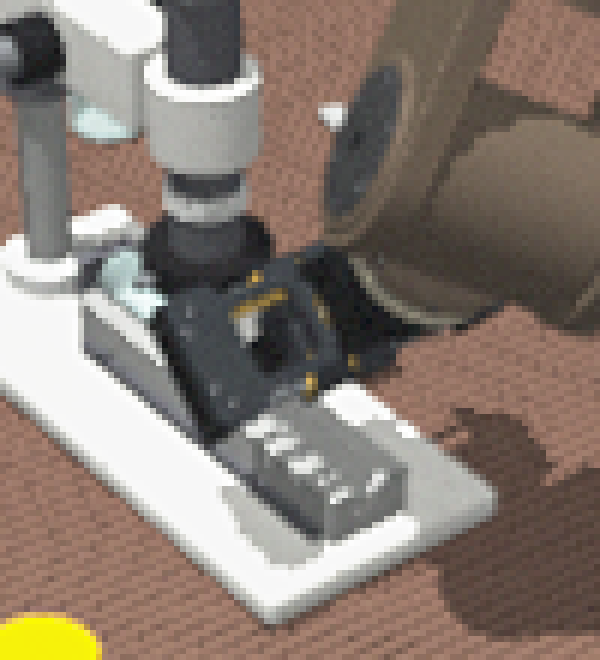

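View pics/top10.png

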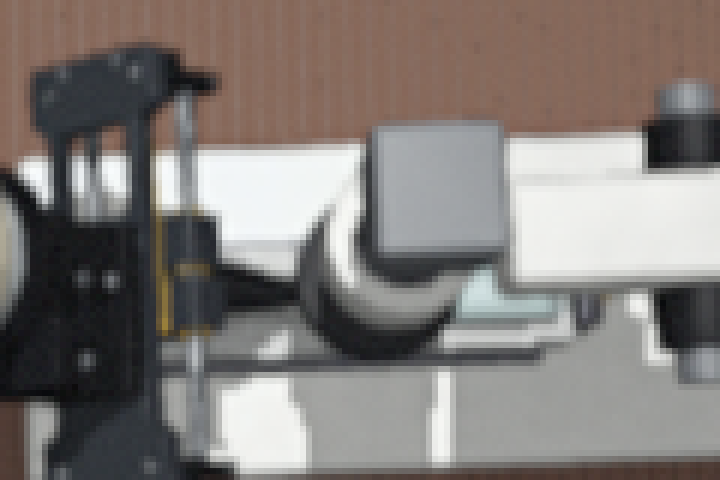

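Emit:
arm_command(
  series=[
    [[0.68,0,0.74,0,0,0,0],[0.68,0,0.74,0,0,0,0],[0.68,0,0.74,0,0,0,0],[0.68,0,0.74,0,0,0,0],[0.68,0,0.74,0,0,0,0],[0,0,0,0,0,0,0]],
  ],
)

```text
clock: 18.2
tool_pos: [0.5571, -0.0858, 0.062]
tcp_rot: [0.637, 0.656, -1.444]
contact_force: [0.3, -0.6, 0.5]
opening: 0.0007
```

Emit:
arm_command(
  series=[
    [[0.68,0,0.74,0,0,0,0],[0,0,0,0,0,0,0]],
  ],
)

```text
clock: 18.4
tool_pos: [0.5571, -0.0868, 0.062]
tcp_rot: [0.637, 0.656, -1.444]
contact_force: [0.1, -0.2, 0.1]
opening: 0.0004
```

Emit:
arm_command(
  series=[
    [[0.5,0,0.55,0,0,0,0],[0,0,0,0,0,0,0]],
  ],
)

```text
clock: 18.6
tool_pos: [0.5572, -0.0873, 0.062]
tcp_rot: [0.637, 0.657, -1.443]
contact_force: [-0.2, 1.8, -0.0]
opening: 0.0008
```

Emit:
arm_command(
  series=[
    [[0.34,0,0.37,0,0,0,0],[0,0,0,0,0,0,0]],
  ],
)

```text
clock: 18.8
tool_pos: [0.5572, -0.0876, 0.062]
tcp_rot: [0.637, 0.657, -1.443]
contact_force: [-0.4, 5.0, 0.4]
opening: 0.0007
```

Run:
```python
from st import *
o,M,p=state()
ims=[]
for n,b,k in(("top",(290,350,170,205),10),):
    d=imaging.get_image(n);np.savez(n+"11.npz",**d)
    crop(d,*b,k,f"pics/{n}11.png")
d=imaging.get_image("side");np.savez("side11.npz",**d);crop(d,195,265,150,210,10,"pics/side11.png")
```

```text
t 18.8 p [ 0.5572 -0.0876  0.062 ] F [-0.4  5.   0.4] open 0.0007
q [0.05, 0.72, 1.9, -1.05, 0.89, 0.86] R [[0.021, 1.0, 0.023], [-0.674, 0.031, -0.738], [-0.739, 0.0, 0.674]]
```

View pics/top11.png

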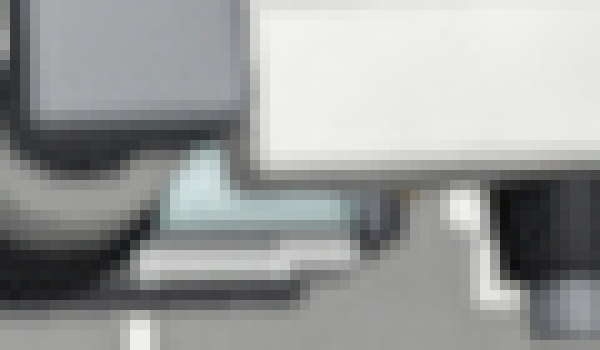

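View pics/side11.png

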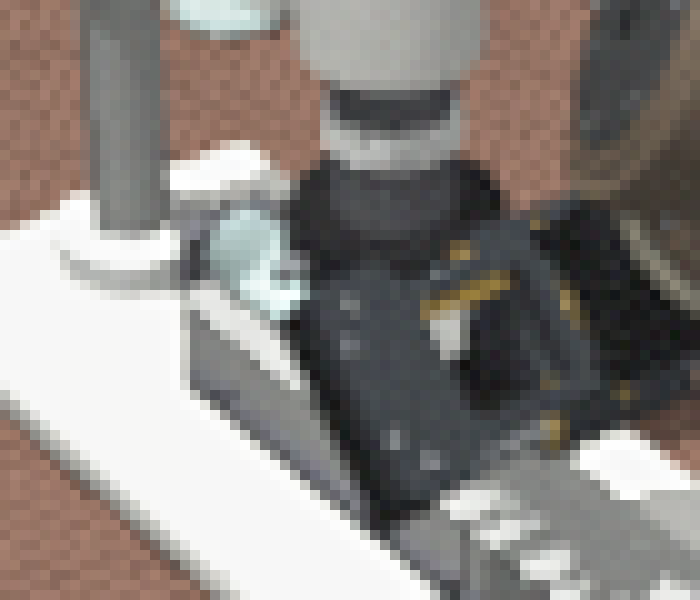

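Emit:
arm_command(
  series=[
    [[-0.4,0,-0.4,0,0,0,0],[-1,0,-1.1,0,0,0,0],[-2,0,-2.2,0,0,0,0],[-6.8,0,-7.4,0,0,0,0],[-13.5,0,-14.8,0,0,0,0],[-13.5,0,-14.8,0,0,0,0],[-13.5,0,-14.8,0,0,0,0],[-13.5,0,-14.8,0,0,0,0],[-13.5,0,-14.8,0,0,0,0],[-13.5,0,-14.8,0,0,0,0],[-13.5,0,-14.8,0,0,0,0],[-13.5,0,-14.8,0,0,0,0],[-15,0,0,0,0,0,0],[-15,0,0,0,0,0,0],[-15,0,0,0,0,0,0],[0,0,0,0,0,0,0],[0,0,0,0,0,0,0],[0,0,0,0,0,0,0]],
  ],
)

```text
clock: 20.7
tool_pos: [0.5507, 0.1171, 0.0951]
tcp_rot: [0.636, 0.656, -1.444]
contact_force: [1.0, -0.6, -0.3]
opening: 0.0008
```

Run:
```python
from st import *
o,M,p=state()
d=imaging.get_image("top");np.savez("top12.npz",**d);crop(d,215,345,150,220,6,"pics/top12.png")
s=imaging.get_image("side");np.savez("side12.npz",**s);crop(s,195,290,145,225,8,"pics/side12.png")
cv2.imwrite("pics/side12f.png",s["color"][:,:,::-1])
e=np.array([.0297,-.9996,0]);st=np.array([.5604,-.2085,.062])
print("expected mouth/base side12 crop",(proj(s,[st-.112*e,st])+.5-[195,145])*8,"top",(proj(d,[st-.112*e,st])+.5-[215,150])*6)
```

```text
t 20.7 p [0.5507 0.1171 0.0951] F [ 1.  -0.6 -0.3] open 0.0008
q [0.4, 0.72, 1.72, -0.76, 1.15, 0.85] R [[0.02, 1.0, 0.022], [-0.674, 0.03, -0.738], [-0.738, -0.001, 0.674]]
expected mouth/base side12 crop [[351.3551563  361.71389155]
 [192.51612763 238.06368084]] top [[410.31387426 235.18853303]
 [665.12788479 224.58412226]]
```

View pics/top12.png

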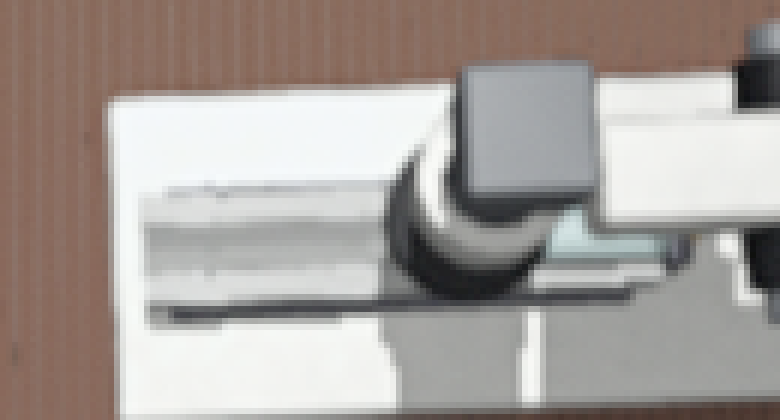

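View pics/side12.png

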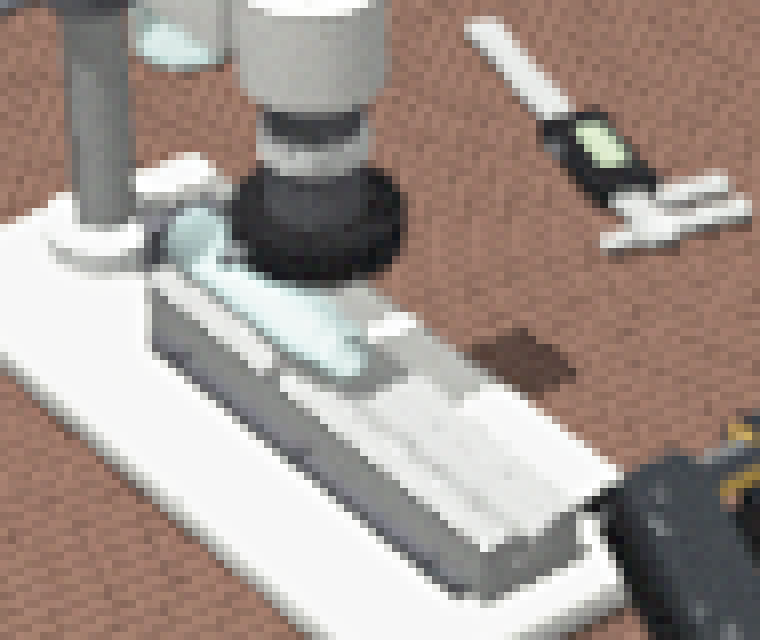

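View pics/side12f.png

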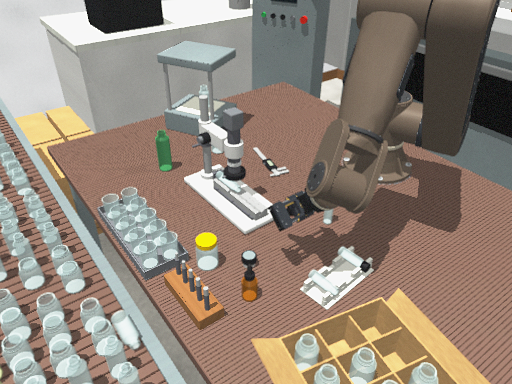

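```bash
python3 -c "
from rig import r
print(r.hand_in())"
```

```text
the job is handed in; nothing more can be done
None
```

The long vial is lying in the V-groove with its base against the end stop, and the job is handed in at about 21 s of the 51 s allowed.

- **Moving it:** I took the vial from the rack's middle slot and lowered it into the front of the groove until I felt about 5 N. I then let go and pushed on its mouth with closed fingers leaning back about 42°.
- **Contact with the stop:** the pushing force rose from about 0 to 1.8 N and then 5.0 N over the last millimetre, so I stopped and backed straight out.
- **Last pictures:** the base meets the stop in the top view. The mouth and base appear within about 1–2 mm of where I expected them in both views. The arm stands clear of everything. I saw no sign that the head was bumped or that other items moved, though I judged the other items by eye and did not measure them.
- **Disagreements:** the two cameras put the stand's position across the groove 2–4 mm apart, so I relied mainly on the top view. When the vial touched the stop, its base came out about 1.5 mm short of where I had estimated the stop, which is within calibration error. The head partly hides the vial in the top view, so contact with the stop rests on the force rise plus the visible base end.

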